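# Seal the port of an outdoor radio housing

## Robot

A 7-joint arm with a two-finger parallel gripper is mounted at the origin on the work surface. World frame = base frame: x ahead of the robot, y to its left, z up, the work surface at z = 0. Lengths are in m, angles in rad, forces in N, time in s.
With the tool pointing down it reaches from about 0.425 to 0.925 m from the base axis. Payload 6.8 kg.
Tool frame: the origin (TCP) lies midway between the tips of the shut fingers; the grasp point (between the pads) lies 19 mm behind it; z points along the fingers, y is the direction in which the jaws open and shut (so a half turn about z gives the same grasp; the last joint's range is limited). The gripper opens to 85 mm and grips with 20 to 120 N. Pads are 22 mm wide; open, the fingers measure 114 mm over their backs; the gripper's body (76 mm by 85 mm) begins 54 mm behind the grasp point. The pads swing forward as they close: fully open they stand 13 mm farther back than shut.
Start: joints at [1.026, 0.477, 0.022, 1.555, -0.011, 1.109, -0.083], TCP at [0.286, -0.612, 0.231] pointing down, gripper open.
Joint ranges: [-2.96, 2.96], [-0.34, 2.1], [-1.41, 1.46], [0.24, 2.44], [-1.37, 4.51], [0.17, 1.92], [-2.96, 2.96]. Speed limits (rad/s): [2.39, 2.39, 3.14, 3.14, 3.14, 3.14, 3.14].

## Interface

Orientations are given as a unit quaternion [x, y, z, w].
In Python, from bench import env, optics gives the robot as it stands.
- The arm moves only by the shell command python3 -m creep 'ROWS'. ROWS is JSON, a list that holds one entry, the list of rows, each a list of 7 numbers: the turn, a rotation vector about the tool's x, y, z in degrees, then the shift along the tool's x, y, z in m, then the gripper's target within -1 to 1 (fully open at 1, half-way at 0, shut at -1). In form: [[[wx, wy, wz, tx, ty, tz, grip], ...]]. A call has 1 to 5 rows; each row shifts and turns the commanded pose from where the row before left it, along the tool's axes as they then stand; what a row does not reach is not made up. A row lasts 1/8 s, in which the tool goes at most 62.5 mm and 10.7 degrees, less where a joint would pass 70% of its speed; a pose out of reach is approached as far as the arm can. A call with a gripper value outside its range is refused whole. The fingers move at their own pace and stop on an object; the grip force is fixed at half the most. Time passes only in rows, so rows that do not move let the fingers close. It gives the time, the measured TCP pose, the force and the opening at its end, in the units of the state.
- env.read_state(): the state, without advancing time (a new reading comes with each control period).
- optics.grab_frame(name): name is "scene" or "top" or "wrist"; returns a dict with "image" (420x560x3 uint8, blue, green, red), "fx", "fy", "cx", "cy" (pixels), "T" (4x4, takes a point from camera to world coordinates). Camera axes: x right, y up, looking along -z (the intrinsics and any distortion apply to the point x, -y, -z); pixel columns grow to the right and rows downward; lengths in m; the calibration is good to about 2 mm. A picture is of the moment at which its call begins. There is no depth.
- env.finish_job(): hands the job in, once; it reports no verdict.
The state is a dict: "time_s": time; "joint_pos": joint angles; "qvel": joint speeds; "joint_efforts": joint torques, N m; "eef_pos": TCP position; "tcp_rot": TCP orientation; "contact_force": force on the tool from outside, world axes, zero at the start; "ft_torque": the same for the moment, N m; "gripper_width": finger opening in m.
Only numpy, scipy, OpenCV 4.12 (cv2) and the standard library are available. Lean on these libraries where they do the work, as an engineer would, in place of code of your own. Each camera call takes 0.05 s, during which the arm holds its last target.

## Task

Put the dark grey screw lid on the open threaded port of the grey radio housing and screw it down clockwise until it is snug on its rubber seal, then let go of it. Stop when the torque has clearly risen and do not overtighten, as that would crush the seal; leave the other things on the bench where they are.

Things in the scene. Friction and masses are not known exactly. Their poses are not given: they have to be found in the camera images.
- lid_knob (a point): Loose dark grey screw lid (110 g), skirt down on the bench at the start. This point is on its axis, on the knob, 43 mm above its lower edge; axes are the lid's, z up. The lid is a skirt 70 mm across and 21 mm high, closed on top, with a round rubber knob above it, 44 mm across and 32 mm high (from 22 mm below this point to 10 mm above), which twists springily on the lid, 7 degrees per N m.
- lid: The same lid; origin on its axis at the skirt's lower edge, same axes. Inside the skirt near this edge are three lugs, 5 mm thick, at 0, 120 and 240 degrees from the lid's x axis; a raised rib outside on the skirt marks each. On the neck the loose lid rests on the seal, this origin 18 mm below the seal's top, lid_knob 25 mm above it.
- housing: Grey radio housing, fixed to the bench, 130 x 120 mm and 60 mm high; origin at the middle of its underside, z up. In the middle of its top stands an upright round metal neck, the port, 42 mm across and 22 mm high, with three thread ramps round it that reach 29 mm from the axis.
- port (a point): On the neck's axis at the nominal top of the seal, 87 mm above the housing's underside; axes as the housing's. The measured poses do not tell the seal's real free top: it lies anywhere up to 3 mm above or below this point.
- thread (a point): On the neck's axis, half-way up the thread; axes as the housing's. The gaps between ramps, 45 degrees wide, are centred at 0, 120, 240 degrees from x: the lid's lugs drop through when the lid's x is within about 14 degrees of one. Turned clockwise from above, each lug meets a ramp 22 degrees past mid-gap that draws the lid down 1.3 mm per 10 degrees, for 70 degrees, to a hard stop.
- seal: Springy rubber seal ring, 37 mm across, in the neck's mouth; origin at its nominal top (= port). It yields downward 1 mm per 20 N. As the lid is drawn down on it, turning torque rises by roughly 0.32 N m per 10 N on the seal. Snug is about 16 N on the seal (10 to 22 N); over 30 N, by turning or by pressing, crushes it. The thread holds when let go.
- media_box: Bystander: black flat box 90 x 90 x 26 mm, loose; origin under its middle.
- adapter: Bystander: white plug adapter 50 x 45 x 30 mm, loose; origin under its middle.
- driver: Bystander: screwdriver, loose, lying on the bench.

How it is judged:
By the outcome, as a careful person would: the job done as asked, in the order asked, and still so for the second after the job is handed in, with the robot touching nothing.
It also fails if it takes over 64 s, if anything falls off the work surface, if the arm or the gripper's body presses on something with over 40 N, if the wrist force passes 120 N, or if a joint passes its speed limit or range.

## Working session

There is one attempt and no reset: what is moved stays moved. The work goes in short steps, Python scripts to look and compute and a shell command to move; the robot and the scene stay as the last step left them, time stands still between calls to the robot, and variables do not carry over. Pictures are saved under pics/ and viewed, and the job is handed in when it is done.

```bash
ls; mkdir -p pics; python3 - <<'E'
from bench import env, optics
import cv2
s=env.read_state()
for k,v in s.items(): print(k,v)
for n in ("scene","top","wrist"):
    f=optics.grab_frame(n); cv2.imwrite(f"pics/{n}0.png",f["image"]); print(n,{k:f[k] for k in f if k not in("image",)})
E
```

```text
pics
time_s 0.0
joint_pos [ 1.02589559  0.47781913  0.0223645   1.55645459 -0.01148844  1.10931819
 -0.08310593]
qvel [ 0.0001328   0.00056121  0.00055368  0.00067554 -0.0004979  -0.00087248
  0.00102685]
joint_efforts [-9.80724035e-04 -5.96456945e+01  1.60768602e+00 -2.81200325e+01
  1.24619779e-02  9.22837498e-03 -5.65417895e-05]
eef_pos [ 0.28526846 -0.61109447  0.23031213]
tcp_rot [ 9.76244991e-01  2.16667584e-01 -2.80835032e-04 -8.92209321e-04]
contact_force [ 0.04974518 -0.07366549 -0.31196246]
ft_torque [ 0.03259899 -0.02280077 -0.00159561]
gripper_width 0.0852752878475622
scene {'fx': 543.3718467442291, 'fy': 543.3718467442291, 'cx': 279.4773962337415, 'cy': 208.22738992133617, 'T': array([[ 0.7691417 , -0.53259552,  0.35321815,  1.02539304],
       [ 0.63907408,  0.64298707, -0.42208049, -0.4471419 ],
       [-0.00231652,  0.55037227,  0.83491616,  1.18042961],
       [ 0.        ,  0.        ,  0.        ,  1.        ]])}
top {'fx': 489.346344936017, 'fy': 489.346344936017, 'cx': 282.33076988922153, 'cy': 205.4322472384539, 'T': array([[-0.02917131,  0.99603374, -0.08405843,  0.48881739],
       [-0.99945095, -0.03038615, -0.01320905,  0.07011838],
       [-0.01571088,  0.08362695,  0.99637327,  1.21105549],
       [ 0.        ,  0.        ,  0.        ,  1.        ]])}
wrist {'fx': 317.7348928235887, 'fy': 317.7348928235887, 'cx': 278.32460578241887, 'cy': 200.21691139846357, 'T': array([[ 0.42343138,  0.86499106,  0.26925141,  0.35458518],
       [-0.90592662,  0.40484809,  0.12407654, -0.57856663],
       [-0.00168082, -0.29645992,  0.95504382,  0.37248966],
       [ 0.        ,  0.        ,  0.        ,  1.        ]])}
```

View pics/scene0.png

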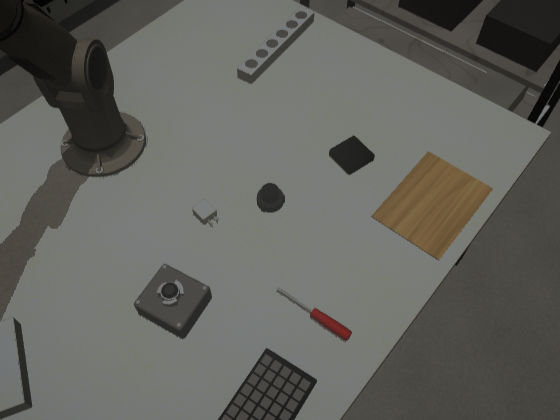

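View pics/top0.png

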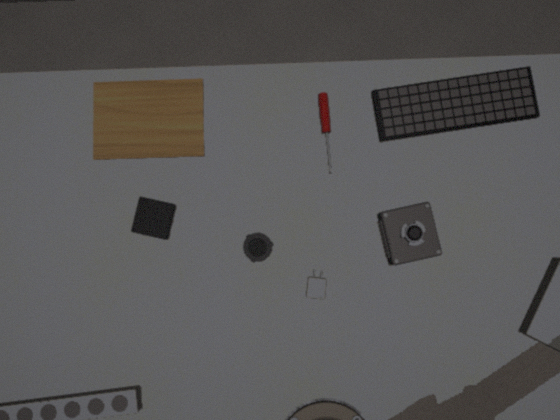

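View pics/wrist0.png

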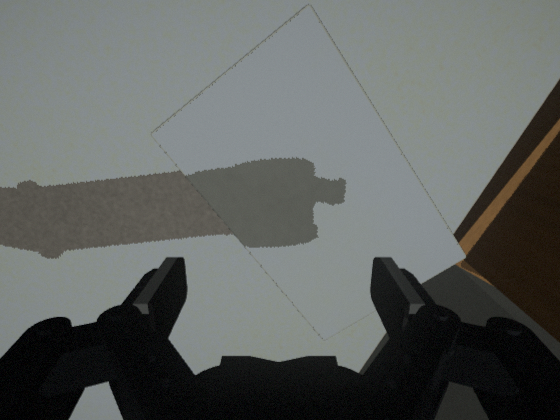

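The scene view shows the lid at about (270,197), the housing at (172,297) with its neck at (170,290), and the adapter at (205,211). In the top view the lid is at (258,247) and the neck at (414,233). Next I'll enlarge both.

```bash
cat > h.py <<'E'
import numpy as np, cv2
from bench import env, optics
def proj(f,p):
    p=np.atleast_2d(p); R=f["T"][:3,:3]; t=f["T"][:3,3]
    c=(p-t)@R; c=c*[1,-1,-1]
    return np.c_[f["fx"]*c[:,0]/c[:,2]+f["cx"], f["fy"]*c[:,1]/c[:,2]+f["cy"]]
def back(f,u,v,z):
    d=f["T"][:3,:3]@np.array([(u-f["cx"])/f["fx"],-(v-f["cy"])/f["fy"],-1]); t=f["T"][:3,3]
    return t+d*(z-t[2])/d[2]
def crop(f,u,v,h,name,k,gain=2.0):
    im=f["image"][v-h:v+h,u-h:u+h]; im=cv2.resize(im,None,fx=k,fy=k,interpolation=cv2.INTER_CUBIC)
    cv2.imwrite(f"pics/{name}.png",np.clip(im.astype(float)*gain,0,255).astype(np.uint8))
E
python3 - <<'E'
from h import *
f=optics.grab_frame("top"); 
a=np.hstack([cv2.resize(f["image"][v-40:v+40,u-40:u+40],None,fx=5,fy=5,interpolation=cv2.INTER_CUBIC) for u,v in((258,247),(410,233))])
cv2.imwrite("pics/topc.png",np.clip(a*2.2,0,255).astype(np.uint8))
print(back(f,258,247,.045),back(f,414,233,.085))
f=optics.grab_frame("scene")
a=np.hstack([cv2.resize(f["image"][v-40:v+40,u-40:u+40],None,fx=5,fy=5,interpolation=cv2.INTER_CUBIC) for u,v in((270,197),(173,297))])
cv2.imwrite("pics/scec.png",np.clip(a*2.2,0,255).astype(np.uint8))
print(back(f,269,187,.053),back(f,170,290,.085))
E
```

```text
[0.48986437 0.14627093 0.045     ] [ 0.51132796 -0.21439186  0.085     ]
[0.48639281 0.15564958 0.053     ] [ 0.51422793 -0.21240894  0.085     ]
```

View pics/topc.png

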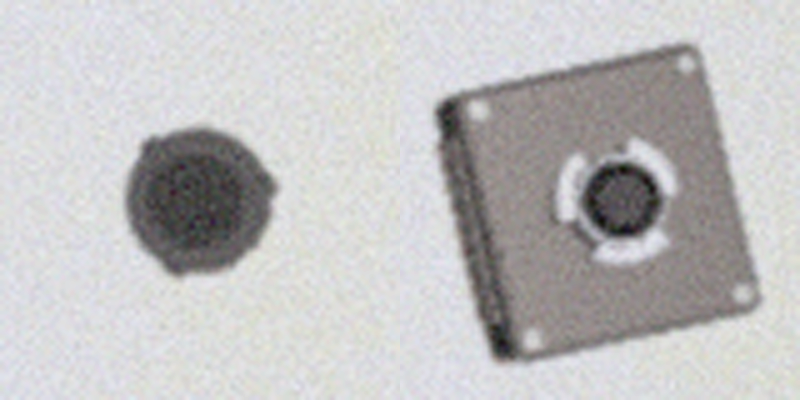

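View pics/scec.png

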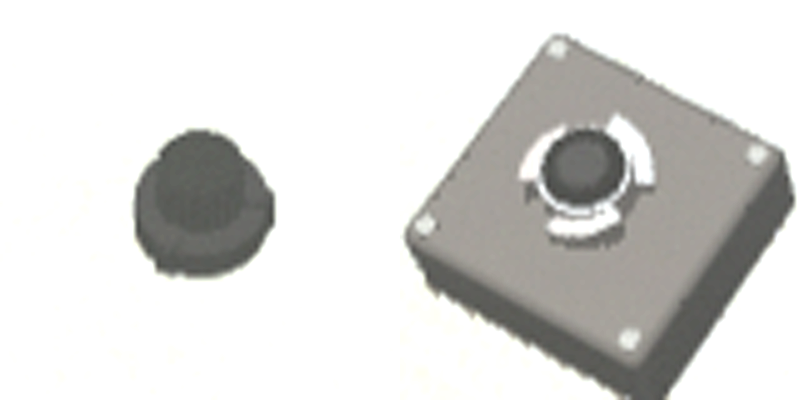

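The crops show lid ribs at about (150,145), (278,187) and (178,270), with the centre at (198,199). The ramps are white arcs around the neck at (620,198), and the housing corner screws are clear. Next I'll compute positions and yaws.

```bash
python3 - <<'E'
from h import *
f=optics.grab_frame("top")
def tp(x,y,u0,v0): return u0-40+(x+.5)/5-.5, v0-40+(y+.5)/5-.5
L=[back(f,*tp(x,y,258,247),.012) for x,y in((150,145),(278,187),(178,270))]
def circ(p):
    p=np.array(p)[:,:2]; A=np.c_[2*p,np.ones(len(p))]; s=np.linalg.lstsq(A,(p**2).sum(1),rcond=None)[0]; return s[:2],np.sqrt(s[2]+s[:2]@s[:2])
c,r=circ(L);print("rib circle",c,r,[np.degrees(np.arctan2(*(p[:2]-c)[::-1]))%120 for p in L])
print("knob top", back(f,*tp(197,197,258,247),.053))
H=[back(f,*tp(x-400,y,410,233),.06)[:2] for x,y in((480,110),(687,63),(743,293),(533,338))]
H=np.array(H);print(H,"centre",H.mean(0),"sides",[np.linalg.norm(H[i]-H[i-1]) for i in range(4)],"dirs",[np.degrees(np.arctan2(*(H[i]-H[i-1])[::-1])) for i in range(4)])
print("neck",back(f,*tp(220,198,410,233),.082))
# polar unwrap at ramps, z .072, around centre
for z in (.072,.078):
  cc=H.mean(0)
  row=[]
  for a in range(0,360,5):
    v=[]
    for rr in (.024,.026,.028):
      u=proj(f,[cc[0]+rr*np.cos(np.radians(a)),cc[1]+rr*np.sin(np.radians(a)),z])[0]
      v.append(cv2.getRectSubPix(f["image"],(1,1),(float(u[0]),float(u[1])))[0,0].mean())
    row.append(int(np.mean(v)))
  print(z,row)
  e=np.array([np.interp(a,np.arange(0,365,5),row+row[:1]) for a in range(360)])
  print("phase gap", min(range(120),key=lambda o:sum(e[(o+k*120+d)%360] for k in range(3) for d in range(-22,23))))
  # scene
g=optics.grab_frame("scene")
def sp(x,y,u0,v0): return u0-40+(x+.5)/5-.5, v0-40+(y+.5)/5-.5
S=np.array([back(g,*sp(x-400,y,173,297),.06)[:2] for x,y in((558,48),(757,153),(629,339),(425,224))])
print("scene centre",S.mean(0),"dirs",[np.degrees(np.arctan2(*(S[i]-S[i-1])[::-1])) for i in range(4)],[np.linalg.norm(S[i]-S[i-1]) for i in range(4)])
row=[];cc=S.mean(0)
for a in range(0,360,5):
    v=[]
    for rr in (.024,.026,.028):
      u=proj(g,[cc[0]+rr*np.cos(np.radians(a)),cc[1]+rr*np.sin(np.radians(a)),.075])[0]
      v.append(cv2.getRectSubPix(g["image"],(1,1),(float(u[0]),float(u[1])))[0,0].mean())
    row.append(int(np.mean(v)))
print(row)
e=np.array([np.interp(a,np.arange(0,365,5),row+row[:1]) for a in range(360)])
print("phase gap", min(range(120),key=lambda o:sum(e[(o+k*120+d)%360] for k in range(3) for d in range(-22,23))))
print("scene lid knobtop",back(g,*sp(200,158,270,197),.053), "rib", back(g,*sp(270,208,270,197),.012),back(g,*sp(162,268,270,197),.012))
print("time",env.read_state()["time_s"])
E
```

```text
rib circle [0.49169457 0.14775129] 0.036936506245343136 [np.float64(43.58212015948146), np.float64(36.86991077383385), np.float64(39.04207277427366)]
knob top [0.49227755 0.1480514  0.053     ]
[[ 0.55692257 -0.15651712]
 [ 0.57610518 -0.25448486]
 [ 0.46784156 -0.27467332]
 [ 0.44981066 -0.17615022]] centre [ 0.51266999 -0.21545638] sides [np.float64(0.10889636959463898), np.float64(0.09982810418131499), np.float64(0.11012985326393994), np.float64(0.1001594441387835)] dirs [np.float64(10.386743214002195), np.float64(-78.92134086289798), np.float64(-169.43708966531517), np.float64(100.37104218935097)]
neck [ 0.51324713 -0.21433042  0.082     ]
0.072 [62, 63, 64, 63, 62, 62, 64, 75, 87, 94, 93, 93, 93, 93, 91, 92, 90, 90, 89, 91, 89, 87, 73, 58, 55, 56, 57, 56, 57, 53, 55, 76, 92, 94, 93, 94, 95, 96, 97, 99, 97, 96, 96, 97, 97, 96, 88, 72, 67, 65, 64, 63, 64, 64, 68, 80, 91, 92, 94, 95, 94, 96, 96, 97, 97, 97, 97, 96, 94, 80, 64, 60]
phase gap 12
0.078 [61, 62, 64, 64, 63, 62, 61, 68, 80, 92, 96, 94, 93, 95, 95, 96, 95, 95, 95, 96, 94, 91, 72, 55, 51, 52, 54, 55, 53, 52, 65, 88, 95, 9
[... 249 characters left out ...]
loat64(10.769436212916991), np.float64(-79.25007535348627), np.float64(-169.4659893983673)] [np.float64(0.10013785984300684), np.float64(0.10967968616021519), np.float64(0.10058923097451536), np.float64(0.11010346337172515)]
[58, 58, 61, 62, 58, 55, 86, 111, 117, 115, 115, 116, 118, 119, 117, 120, 119, 119, 119, 120, 121, 121, 114, 90, 76, 75, 78, 72, 74, 75, 70, 75, 91, 98, 103, 102, 108, 111, 111, 112, 113, 115, 115, 115, 111, 89, 65, 57, 55, 57, 67, 72, 72, 70, 68, 74, 97, 111, 115, 115, 112, 111, 112, 111, 113, 106, 103, 99, 99, 99, 79, 60]
phase gap 12
scene lid knobtop [0.49000214 0.1537596  0.053     ] rib [0.51934597 0.17448169 0.012     ] [0.5003732  0.11022429 0.012     ]
time 0.35
```

```bash
python3 -m creep '[[[0,0,0,0.033,-0.04,0,1],[0,0,0,0.033,-0.04,0,1],[0,0,0,0.033,-0.04,0,1],[0,0,0,0.033,-0.04,0,1],[0,0,0,0.033,-0.04,0,1]]]'; python3 -c "
from bench import env
s=env.read_state();print(s['joint_pos'],s['tcp_rot'],s['eef_pos'])"
```

```text
time_s: 0.98
eef_pos: [0.3508, -0.359, 0.2315]
tcp_rot: [0.976, 0.217, 0.0, 0.0]
contact_force: [-0.0, 0.5, 0.8]
gripper_width: 0.0855
[ 0.74471533  0.19548312 -0.08221069  1.95744936  0.01911611  0.98872846
 -0.48041943] [9.76243927e-01 2.16674149e-01 2.02961040e-04 2.59808531e-04] [ 0.35081708 -0.35899495  0.23152663]
```

```bash
python3 -m creep '[[[0,0,0,0.034,-0.04,0,1],[0,0,0,0.034,-0.04,0,1],[0,0,0,0.034,-0.04,0,1],[0,0,0,0.034,-0.04,0,1],[0,0,0,0.034,-0.04,0,1]]]'; python3 -m creep '[[[0,0,0,0.034,-0.04,0,1],[0,0,0,0.034,-0.04,0,1],[0,0,0,0.034,-0.04,0,1],[0,0,0,0.034,-0.04,0,1],[0,0,0,0.034,-0.04,0,1]]]'
python3 -m creep '[[[0,0,-10,0,0,0,1],[0,0,-10,0,0,0,1],[0,0,-10,0,0,0,1],[0,0,-10,0,0,0,1],[0,0,-10,0,0,0,1]]]'
python3 -m creep '[[[0,0,-10,0,0,0,1],[0,0,-10,0,0,0,1],[0,0,0,0,0,0,1]]]'; python3 -c "
from h import *
s=env.read_state();print(s['joint_pos'],s['tcp_rot'],s['eef_pos'],s['contact_force'],s['ft_torque'])
f=optics.grab_frame('wrist');cv2.imwrite('pics/w1.png',np.clip(f['image']*2.,0,255).astype('uint8'));np.save('w1.npy',f,allow_pickle=True)
print(proj(f,[.4915,.148,.053]))"
```

```text
time_s: 1.6
eef_pos: [0.4202, -0.1059, 0.2317]
tcp_rot: [0.976, 0.217, 0.0, 0.0]
contact_force: [0.8, -0.7, 0.5]
gripper_width: 0.0853
time_s: 2.22
eef_pos: [0.4898, 0.1472, 0.2316]
tcp_rot: [0.976, 0.216, 0.0, 0.0]
contact_force: [0.7, -0.6, -0.1]
gripper_width: 0.0856
time_s: 2.85
eef_pos: [0.4894, 0.1456, 0.2314]
tcp_rot: [0.792, 0.611, 0.0, 0.0]
contact_force: [0.1, 0.5, -0.8]
gripper_width: 0.0856
time_s: 3.22
eef_pos: [0.4894, 0.1455, 0.2313]
tcp_rot: [0.676, 0.737, 0.0, 0.0]
contact_force: [0.5, 0.2, -0.5]
gripper_width: 0.0855
[ 0.18588976  0.28046371 -0.70193822  1.90612944  0.21014135  1.02872269
 -0.52023434] [6.76126560e-01 7.36785499e-01 5.82271869e-05 3.80949491e-07] [0.48940135 0.14548591 0.23134175] [ 0.51634846  0.2334934  -0.46639105] [ 0.01634938 -0.02456923  0.00576417]
[[279.82281919 176.72775746]]
```

View pics/w1.png

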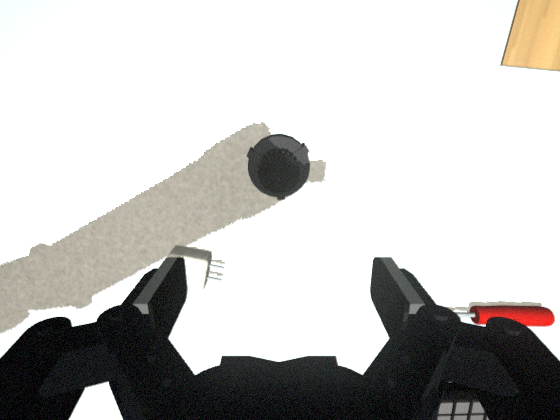

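The wrist view shows the lid at about (279,166), with ribs at (250,153), (305,148) and (281,198). Zooming in.

```bash
python3 -c "
from h import *
f=np.load('w1.npy',allow_pickle=True).item()
crop(f,279,166,45,'w1c',8,3.0)"
```

```text
(no output)
```

View pics/w1c.png

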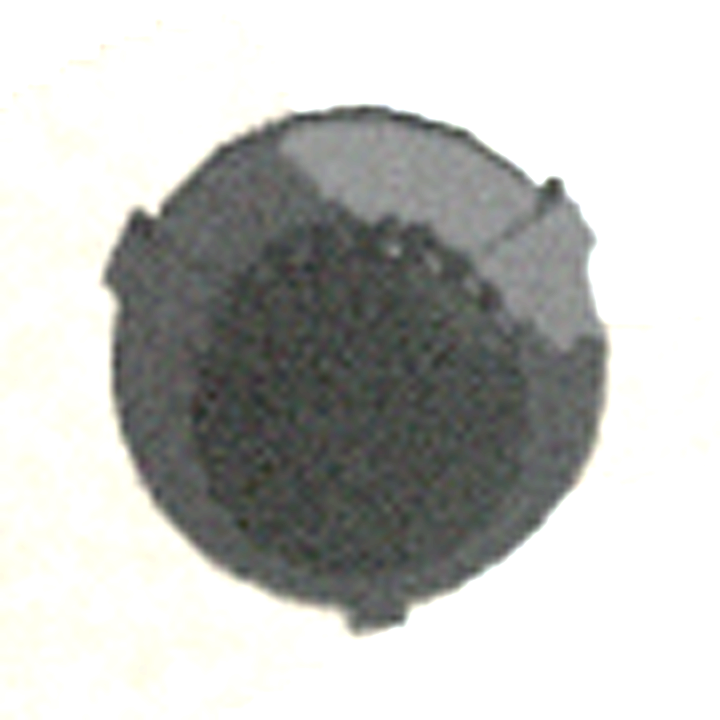

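```bash
cat >> h.py <<'E'
def ring(c,r,z,n=90):
    t=np.linspace(0,2*np.pi,n,endpoint=False); return np.c_[c[0]+r*np.cos(t),c[1]+r*np.sin(t),np.full(n,z)]
def sil(f,p,z0=0.,K=8,box=None,rib=.0385):
    x,y,yaw=p; u0,v0,h=box; m=np.zeros((2*h*K,2*h*K),np.uint8)
    def fill(P):
        q=(proj(f,P)-[u0-h-.5+.5/K*0,v0-h-.5])*K
        cv2.fillConvexPoly(m,cv2.convexHull(q.astype(np.float32)).round().astype(np.int32),1)
    fill(np.r_[ring((x,y),.035,z0),ring((x,y),.035,z0+.021)])
    fill(np.r_[ring((x,y),.022,z0+.021),ring((x,y),.022,z0+.053)])
    for k in range(3):
        a=np.radians(yaw+120*k); e=np.array([np.cos(a),np.sin(a)]);n=np.array([-e[1],e[0]])
        fill(np.array([[x,y,0]+np.r_[e*r+n*s,z] for r in(.03,rib) for s in(-.003,.003) for z in (z0,z0+.018)]))
    return m
def fitlid(f,p0,box,thr,z0=0.,K=8):
    from scipy.optimize import minimize
    u0,v0,h=box; g=cv2.cvtColor(f["image"],cv2.COLOR_BGR2GRAY)[v0-h:v0+h,u0-h:u0+h]
    g=cv2.resize(g,None,fx=K,fy=K,interpolation=cv2.INTER_CUBIC); m=(g<thr).astype(np.uint8)
    n,l,st,_=cv2.connectedComponentsWithStats(m); m=(l==1+np.argmax(st[1:,4])).astype(np.uint8)
    def c(q): return (sil(f,(p0[0]+q[0]*.001,p0[1]+q[1]*.001,p0[2]+q[2]*4),z0,K,box)!=m).sum()/m.sum()
    r=min((minimize(c,[0,0,s],method="Nelder-Mead",options=dict(initial_simplex=[[0,0,s],[4,0,s],[0,4,s],[0,0,s+2.5]],xatol=.02)) for s in(-1,1)),key=lambda r:r.fun)
    q=r.x; return (p0[0]+q[0]*.001,p0[1]+q[1]*.001,p0[2]+q[2]*4),r.fun
E
python3 - <<'E'
from h import *
f=np.load('w1.npy',allow_pickle=True).item()
print(cv2.cvtColor(f["image"],cv2.COLOR_BGR2GRAY)[166,230:330:4])
for t in (45,55,65): print(t,fitlid(f,(.4915,.148,40),(279,166,45),t))
t=optics.grab_frame("top")   # arm now in the way? 
g=optics.grab_frame("scene")
cv2.imwrite("pics/s1.png",g["image"])
E
```

```text
[ 96  89  87  89  93  32  31  25  22  27  22  30  27  22  27  22  27  30
  34  37  94  93  93  94 144]
45 ((np.float64(0.4891704637034445), np.float64(0.15127843505845415), np.float64(38.91573335164483)), np.float64(0.23147105546662447))
55 ((np.float64(0.48942962102527704), np.float64(0.15157971419784735), np.float64(39.529113587197436)), np.float64(0.03158273308411594))
65 ((np.float64(0.48956194626289584), np.float64(0.1517159140629887), np.float64(40.45290929210337)), np.float64(0.022363595539256043))
```

```bash
python3 - <<'E'
from h import *
for n,b,p in (("top",(258,247,30),(.491,.149,40)),("scene",(270,197,30),(.490,.151,40))):
    f=optics.grab_frame(n); f["image"]=cv2.imread(f"pics/{n}0.png")
    print(cv2.cvtColor(f["image"],cv2.COLOR_BGR2GRAY)[b[1],b[0]-28:b[0]+28:4])
    for t in (60,70,80): print(n,t,fitlid(f,p,b,t))
E
```

```text
[100  99  99  89  43  29  33  37  29  39  46  99 101 100]
top 60 ((np.float64(0.49137294161625583), np.float64(0.15063985270097532), np.float64(40.13031208477819)), np.float64(0.075750098697197))
top 70 ((np.float64(0.49078752110360535), np.float64(0.15004372873290084), np.float64(40.34001897313038)), np.float64(0.032185470826789186))
top 80 ((np.float64(0.49119107317219846), np.float64(0.15013718988168734), np.float64(40.152050765952005)), np.float64(0.030006479433384723))
[124 122 122 123  50  42  41  42  42  42  44 123 123 124]
scene 60 ((np.float64(0.4917831850373644), np.float64(0.1511404511948495), np.float64(39.890243741834496)), np.float64(0.07343947565349779))
scene 70 ((np.float64(0.4918423213832034), np.float64(0.15107249670765957), np.float64(39.00116065913592)), np.float64(0.04686480244992219))
scene 80 ((np.float64(0.4917190139522362), np.float64(0.15101367119801232), np.float64(39.24112712242765)), np.float64(0.028429857482767926))
```

```bash
python3 -m creep '[[[0,0,0,0.0053,0.0018,0.03,1],[0,0,0,0,0,0.05,1],[0,0,0,0,0,0.05,1],[0,0,0,0,0,0.03,1],[0,0,0,0,0,0,1]]]'; python3 -c "
from h import *
s=env.read_state();print(s['eef_pos'],s['contact_force'],s['ft_torque'])
f=optics.grab_frame('wrist');cv2.imwrite('pics/w2.png',np.clip(f['image']*2.,0,255).astype('uint8'))
"
```

```text
time_s: 4.1
eef_pos: [0.489, 0.1506, 0.0695]
tcp_rot: [0.676, 0.737, -0.002, -0.001]
contact_force: [0.5, -0.2, 0.3]
gripper_width: 0.0852
[0.48904146 0.15061153 0.06948149] [ 0.45157441 -0.20099231  0.27836047] [-0.00412414 -0.00287603 -0.03963445]
```

View pics/w2.png

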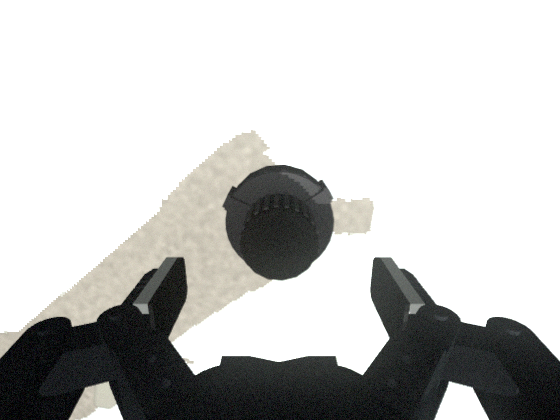

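The knob is at about (280,240), centred between the pads at columns 185 and 372. Descending and closing.

```bash
python3 -m creep '[[[0,0,0,0,0,0.025,1],[0,0,0,0,0,0.02,1],[0,0,0,0,0,0,1],[0,0,0,0,0,0,1]]]'; python3 -c "
from h import *
s=env.read_state();print(s['eef_pos'],s['contact_force'],s['ft_torque'])"
```

```text
time_s: 4.65
eef_pos: [0.4912, 0.1514, 0.0271]
tcp_rot: [0.675, 0.737, 0.0, 0.0]
contact_force: [-0.7, 0.4, -0.5]
gripper_width: 0.0852
[0.49120007 0.15141553 0.02708696] [-0.67293337  0.4350377  -0.48303011] [ 0.01909078 -0.00012558 -0.02863974]
```

```bash
python3 -m creep '[[[0,0,0,0,-0.0003,0.004,0.3],[0,0,0,0,0,0,0],[0,0,0,0,0,0,-0.3],[0,0,0,0,0,0,-1],[0,0,0,0,0,0,-1]]]';python3 -m creep '[[[0,0,0,0,0,0,-1],[0,0,0,0,0,0,-1],[0,0,0,0,0,0,-1],[0,0,0,0,0,0,-1]]]'; python3 -c "
from h import *
s=env.read_state();print(s['eef_pos'],s['contact_force'],s['ft_torque'])
f=optics.grab_frame('wrist');cv2.imwrite('pics/w3.png',np.clip(f['image']*2.,0,255).astype('uint8'))"
```

```text
time_s: 5.28
eef_pos: [0.4904, 0.151, 0.0228]
tcp_rot: [0.675, 0.737, -0.0, 0.0]
contact_force: [-1.8, -1.0, 4.7]
gripper_width: 0.0427
time_s: 5.78
eef_pos: [0.4904, 0.151, 0.0228]
tcp_rot: [0.675, 0.737, -0.0, 0.0]
contact_force: [-1.2, 0.7, 5.7]
gripper_width: 0.0424
[0.49038735 0.15103483 0.02277453] [-1.24990647  0.73895701  5.7079372 ] [-0.18895756  0.41630488  0.00311455]
```

View pics/w3.png

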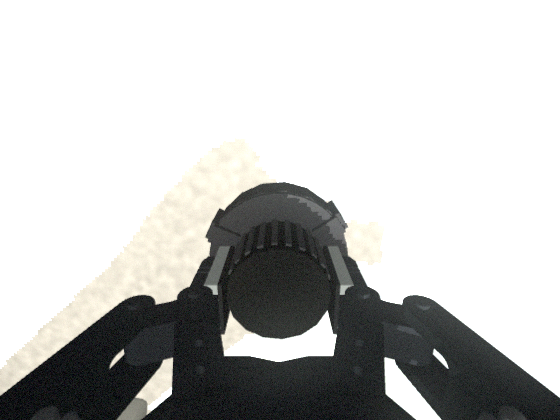

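```bash
python3 -m creep '[[[0,0,0,0,0,-0.01,-1],[0,0,0,0,0,-0.03,-1],[0,0,0,0,0,-0.05,-1],[0,0,0,0,0,-0.04,-1],[0,0,0,0,0,0,-1]]]';python3 -c "
from h import *
s=env.read_state();print(s['eef_pos'],s['contact_force'],s['ft_torque'],s['joint_pos'])
f=optics.grab_frame('wrist');cv2.imwrite('pics/w4.png',np.clip(f['image']*2.,0,255).astype('uint8'))"
```

```text
time_s: 6.45
eef_pos: [0.4924, 0.152, 0.1558]
tcp_rot: [0.675, 0.737, 0.003, 0.002]
contact_force: [-0.0, -0.4, -1.2]
gripper_width: 0.0429
[0.4924108  0.1520255  0.15576343] [-0.02698585 -0.39210404 -1.21674913] [-0.02981374  0.00738555 -0.03131976] [ 0.13701492  0.38319709 -0.67770943  1.97658026  0.31164276  0.87846842
 -0.61796633]
```

View pics/w4.png

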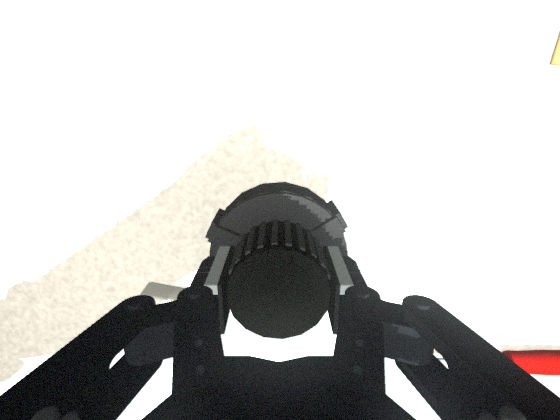

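```bash
python3 -m creep '[[[0,0,0,-0.035,-0.001,0,-1],[0,0,0,-0.055,-0.0015,0,-1],[0,0,0,-0.055,-0.0015,0,-1],[0,0,0,-0.055,-0.0015,0,-1],[0,0,0,-0.055,-0.0015,0,-1]]]';python3 -m creep '[[[0,0,0,-0.055,-0.0015,0,-1],[0,0,0,-0.0555,-0.0014,0,-1],[0,0,9.8,0,0,0,-1],[0,0,9.8,0,0,0,-1],[0,0,9.8,0,0,0,-1]]]';python3 -m creep '[[[0,0,0,0,0,0,-1],[0,0,0,0,0,0,-1]]]';python3 -c "
from h import *
s=env.read_state();print(s['eef_pos'],s['contact_force'],s['ft_torque'],s['joint_pos'])
f=optics.grab_frame('wrist');cv2.imwrite('pics/w5.png',np.clip(f['image']*2.,0,255).astype('uint8'))
f=optics.grab_frame('scene');cv2.imwrite('pics/s5f.png',f['image']);crop(f,170,280,50,'s5',6,2.2)
f=optics.grab_frame('top');cv2.imwrite('pics/t5f.png',f['image'])"
```

```text
time_s: 7.12
eef_pos: [0.5046, -0.1053, 0.151]
tcp_rot: [0.675, 0.738, -0.001, -0.001]
contact_force: [0.9, -0.3, -1.4]
gripper_width: 0.0424
time_s: 7.75
eef_pos: [0.5113, -0.2138, 0.1506]
tcp_rot: [0.842, 0.539, -0.001, -0.001]
contact_force: [0.4, 0.6, -1.1]
gripper_width: 0.0426
time_s: 8.0
eef_pos: [0.512, -0.2136, 0.1515]
tcp_rot: [0.839, 0.543, -0.0, -0.001]
contact_force: [0.3, 0.0, -2.2]
gripper_width: 0.0424
[ 0.51203968 -0.21362077  0.15151788] [ 0.26441847  0.01703617 -2.15372243] [ 1.42478256e-02 -8.94814875e-05  8.16098692e-03] [ 0.63607567  0.41019435 -0.44238489  1.89660842  0.22235961  0.88425257
 -0.33817726]
```

View pics/s5.png

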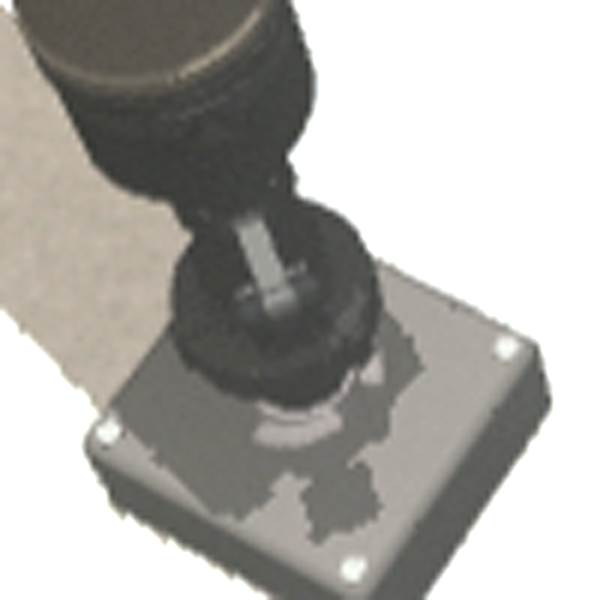

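View pics/w5.png

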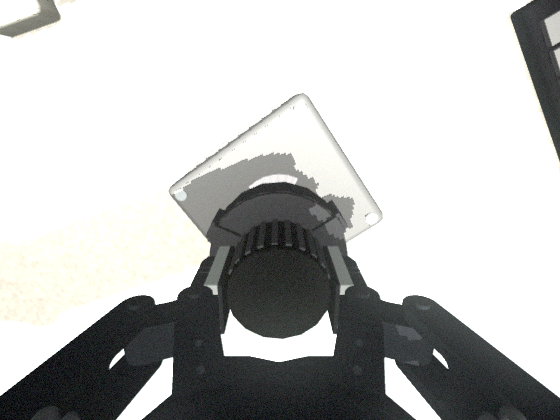

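```bash
cat > hf.py <<'E'
from h import *
from scipy.optimize import minimize
K=6
def run(n,b,thr,p0=(.5125,-.2145,10.5)):
    f=optics.grab_frame(n); f["image"]=cv2.imread(f"pics/{n}0.png")
    u0,v0,h=b; g=cv2.cvtColor(f["image"],cv2.COLOR_BGR2GRAY)[v0-h:v0+h,u0-h:u0+h]
    g=cv2.resize(g,None,fx=K,fy=K,interpolation=cv2.INTER_CUBIC); m=(g<thr).astype(np.uint8)
    k,l,st,_=cv2.connectedComponentsWithStats(m); m=(l==1+np.argmax(st[1:,4])).astype(np.uint8)
    cs,_=cv2.findContours(m,cv2.RETR_EXTERNAL,cv2.CHAIN_APPROX_NONE); m=cv2.drawContours(m,cs,-1,1,-1)
    def mod(p):
        a=np.radians(p[2]); R=np.array([[np.cos(a),-np.sin(a)],[np.sin(a),np.cos(a)]])
        P=np.array([np.r_[R@[sx*.065,sy*.06]+p[:2],z] for sx in(-1,1) for sy in(-1,1) for z in(0,.06)])
        q=(proj(f,P)-[u0-h-.5,v0-h-.5])*K; o=np.zeros_like(m)
        cv2.fillConvexPoly(o,cv2.convexHull(q.astype(np.float32)).round().astype(np.int32),1); return o
    c=lambda q:(mod((p0[0]+q[0]*.001,p0[1]+q[1]*.001,p0[2]+q[2]))!=m).sum()/m.sum()
    r=minimize(c,[0,0,0],method="Nelder-Mead",options=dict(initial_simplex=[[0,0,0],[3,0,0],[0,3,0],[0,0,2]],xatol=.02))
    q=r.x; print(n,thr,p0[0]+q[0]*.001,p0[1]+q[1]*.001,p0[2]+q[2],r.fun)
for t in (80,90): run("top",(410,233,45),t)
for t in (95,105): run("scene",(173,297,50),t)
E
python3 hf.py
python3 - <<'E'
# neck mouth (dark disc) and scene edge-based centre
from h import *
for n,(u0,v0),z in (("top",(414,233),.082),("scene",(170,290),.082)):
    f=optics.grab_frame(n); f["image"]=cv2.imread(f"pics/{n}0.png"); K=8;h=10
    g=cv2.cvtColor(f["image"],cv2.COLOR_BGR2GRAY)[v0-h:v0+h,u0-h:u0+h]
    g=cv2.resize(g,None,fx=K,fy=K,interpolation=cv2.INTER_CUBIC); m=(g<55).astype(np.uint8)
    k,l,st,ce=cv2.connectedComponentsWithStats(m); i=1+np.argmax(st[1:,4]); u,v=(ce[i]+.5)/K-.5+[u0-h,v0-h]
    print(n,u,v,back(f,u,v,z),back(f,u,v,.087),st[i])
E
```

```text
top 80 0.5120772569444444 -0.2126345486111111 10.424189814814815 0.01690503662757936
top 90 0.5126642025938187 -0.2133545736018183 10.760632365081817 0.023304716554864272
scene 95 0.5131516203703703 -0.21398263888888888 10.064043209876543 0.05012934570004417
scene 105 0.5127786458333333 -0.2140859375 10.227430555555555 0.03613642199621828
top 413.93624147112666 232.51874271925445 [ 0.51249433 -0.21506107  0.082     ] [ 0.51238948 -0.21379815  0.087     ] [   18    19   131   122 12018]
scene 169.2426755398055 290.05919317619913 [ 0.51164558 -0.21293107  0.082     ] [ 0.51398413 -0.21399719  0.087     ] [   11    23   132   121 12134]
```

```bash
python3 -m creep '[[[0,0,0,0,0,0.02,-1],[0,0,0,0,0,0.02,-1],[0,0,0,0,0,0.005,-1],[0,0,0,0,0,0,-1],[0,0,0,0,0,0,-1]]]';python3 -m creep '[[[0,0,0,0,0,0.002,-1],[0,0,0,0,0,0.002,-1],[0,0,0,0,0,0,-1]]]';python3 -c "
from h import *
s=env.read_state();print(s['eef_pos'],s['contact_force'],s['ft_torque'])
f=optics.grab_frame('wrist');cv2.imwrite('pics/w6.png',np.clip(f['image']*2.,0,255).astype('uint8'))
f=optics.grab_frame('scene');crop(f,170,280,50,'s6',6,2.2)"
```

```text
time_s: 9.07
eef_pos: [0.5131, -0.2141, 0.1081]
tcp_rot: [0.84, 0.542, 0.0, 0.001]
contact_force: [0.4, 0.8, -1.7]
gripper_width: 0.043
time_s: 9.45
eef_pos: [0.5124, -0.2139, 0.1032]
tcp_rot: [0.84, 0.542, -0.0, -0.0]
contact_force: [0.4, -0.2, -0.4]
gripper_width: 0.0427
[ 0.51241375 -0.2138906   0.10320158] [ 0.37997537 -0.15350555 -0.41936258] [ 0.01012817 -0.03377493 -0.00464295]
```

View pics/s6.png

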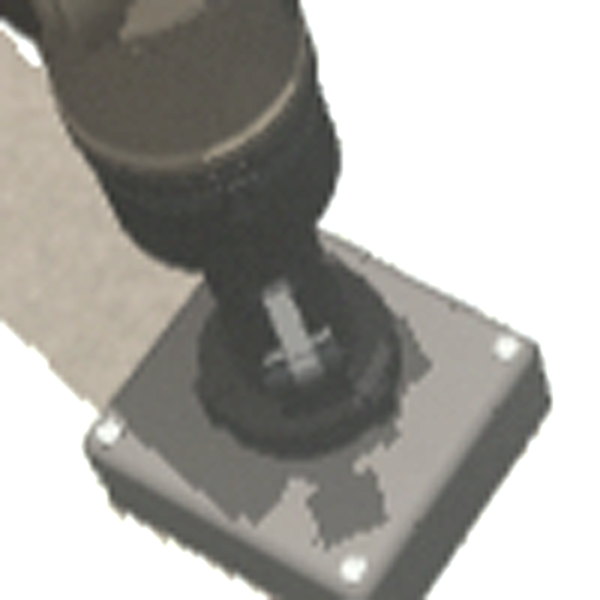

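The lid sits centred over the neck. I'll keep descending in small steps and watch the force.

```bash
python3 -m creep '[[[0,0,0,0,0,0.002,-1],[0,0,0,0,0,0.002,-1],[0,0,0,0,0,0,-1]]]';python3 -c "
from h import *
s=env.read_state();print(s['eef_pos'],s['contact_force'],s['ft_torque'])";python3 -m creep '[[[0,0,0,0,0,0.0015,-1],[0,0,0,0,0,0.0015,-1],[0,0,0,0,0,0,-1]]]';python3 -c "
from h import *
s=env.read_state();print(s['eef_pos'],s['contact_force'],s['ft_torque'])"
```

```text
time_s: 9.93
eef_pos: [0.5124, -0.2138, 0.0991]
tcp_rot: [0.84, 0.542, -0.0, -0.0]
contact_force: [-0.5, 0.3, -1.7]
gripper_width: 0.0426
[ 0.51238177 -0.21384422  0.09905354] [-0.46240705  0.28304749 -1.72194977] [ 0.00675232 -0.06643436 -0.00465127]
time_s: 10.3
eef_pos: [0.5124, -0.2139, 0.0962]
tcp_rot: [0.84, 0.542, -0.0, -0.0]
contact_force: [0.2, 0.3, -0.0]
gripper_width: 0.0428
[ 0.51240835 -0.21389847  0.09616393] [ 0.1969878   0.29969496 -0.0230373 ] [-0.06275552  0.07825175  0.05203943]
```

```bash
for i in 1 ; do python3 -m creep '[[[0,0,0,0,0,0.001,-1],[0,0,0,0,0,0,-1]]]'; done; python3 -m creep '[[[0,0,0,0,0,0.001,-1],[0,0,0,0,0,0,-1]]]';python3 -m creep '[[[0,0,0,0,0,0.0005,-1],[0,0,0,0,0,0,-1]]]'
```

```text
time_s: 10.55
eef_pos: [0.5125, -0.2139, 0.0953]
tcp_rot: [0.84, 0.542, -0.0, -0.0]
contact_force: [-0.0, -0.5, -1.2]
gripper_width: 0.0423
time_s: 10.8
eef_pos: [0.5125, -0.2139, 0.0942]
tcp_rot: [0.84, 0.542, -0.0, -0.0]
contact_force: [-0.1, 0.8, -1.1]
gripper_width: 0.0426
time_s: 11.05
eef_pos: [0.5125, -0.2139, 0.0938]
tcp_rot: [0.84, 0.542, -0.0, -0.0]
contact_force: [-0.1, 0.7, -1.9]
gripper_width: 0.0425
```

```bash
python3 -m creep '[[[0,0,0,0,0,0.0007,-1],[0,0,0,0,0,0,-1]]]'; python3 -m creep '[[[0,0,0,0,0,0.0006,-1],[0,0,0,0,0,0,-1]]]';python3 -m creep '[[[0,0,0,0,0,0.0005,-1],[0,0,0,0,0,0,-1]]]'
```

```text
time_s: 11.3
eef_pos: [0.5125, -0.2139, 0.0931]
tcp_rot: [0.84, 0.542, -0.0, -0.0]
contact_force: [-1.5, -0.5, -1.8]
gripper_width: 0.0421
time_s: 11.55
eef_pos: [0.5125, -0.2139, 0.0924]
tcp_rot: [0.84, 0.542, -0.0, -0.0]
contact_force: [0.4, -0.0, -1.8]
gripper_width: 0.0428
time_s: 11.8
eef_pos: [0.5126, -0.2139, 0.0921]
tcp_rot: [0.84, 0.542, 0.0, 0.0]
contact_force: [-0.8, 0.3, -0.6]
gripper_width: 0.0425
```

```bash
python3 -m creep '[[[0,0,0,0,0,0.0005,-1],[0,0,0,0,0,0,-1]]]'; python3 -m creep '[[[0,0,0,0,0,0.0004,-1],[0,0,0,0,0,0,-1]]]';python3 -m creep '[[[0,0,0,0,0,0.0004,-1],[0,0,0,0,0,0,-1]]]'
```

```text
time_s: 12.05
eef_pos: [0.5126, -0.2139, 0.0918]
tcp_rot: [0.84, 0.542, 0.0, 0.0]
contact_force: [-0.9, 0.2, 3.5]
gripper_width: 0.0424
time_s: 12.3
eef_pos: [0.5126, -0.2139, 0.0915]
tcp_rot: [0.84, 0.542, 0.0, 0.0]
contact_force: [-1.5, 0.3, 5.6]
gripper_width: 0.0423
time_s: 12.55
eef_pos: [0.5127, -0.214, 0.0914]
tcp_rot: [0.84, 0.542, -0.0, 0.0]
contact_force: [-3.1, 1.2, 8.0]
gripper_width: 0.0427
```

Contact starts at TCP z of about 0.0919 with a stiffness near 20 N/mm. That puts the lid on the seal, with the seal top at about 0.087. Easing the press, then turning clockwise.

```bash
cat > q.py <<'E'
from bench import env
import numpy as np
s=env.read_state(); q=s['tcp_rot']
print("yaw %.2f z %.5f Fz %.2f F %s Mz %.3f M %s q7 %.3f e7 %.3f w %.4f"%(np.degrees(2*np.arctan2(q[1],q[0])),s['eef_pos'][2],s['contact_force'][2],s['contact_force'][:2].round(1),s['ft_torque'][2],s['ft_torque'][:2].round(2),s['joint_pos'][6],s['joint_efforts'][6],s['gripper_width']))
E
python3 -m creep '[[[0,0,0,0,0,-0.0006,-1],[0,0,0,0,0,0,-1]]]' >/dev/null; python3 q.py
python3 -m creep '[[[0,0,7,0,0,0,-1],[0,0,0,0,0,0,-1]]]'>/dev/null; python3 q.py
python3 -m creep '[[[0,0,7,0,0,0,-1],[0,0,0,0,0,0,-1]]]'>/dev/null; python3 q.py
```

```text
yaw 65.62 z 0.09159 Fz 5.66 F [-1.3  0.4] Mz -0.022 M [0.1  0.44] q7 -0.388 e7 0.004 w 0.0429
yaw 58.67 z 0.09164 Fz 5.41 F [-1.2 -0.4] Mz -0.077 M [-0.09  0.09] q7 -0.492 e7 -0.500 w 0.0426
yaw 51.79 z 0.09161 Fz 5.64 F [-0.  -0.8] Mz -0.074 M [-0.14 -0.05] q7 -0.595 e7 -0.488 w 0.0425
```

```bash

python3 -m creep '[[[0,0,5,0,0,0,-1],[0,0,0,0,0,0,-1]]]'>/dev/null; python3 q.py
python3 -m creep '[[[0,0,4,0,0,0,-1],[0,0,0,0,0,0,-1]]]'>/dev/null; python3 q.py
python3 -m creep '[[[0,0,4,0,0,0,-1],[0,0,0,0,0,0,-1]]]'>/dev/null; python3 q.py
```

```text
yaw 46.82 z 0.09159 Fz 5.24 F [-0.4 -1.2] Mz -0.016 M [-0.06 -0.03] q7 -0.670 e7 -0.283 w 0.0420
yaw 42.83 z 0.09158 Fz 5.47 F [ 0.3 -0.2] Mz 0.016 M [-0.11  0.01] q7 -0.729 e7 -0.244 w 0.0427
yaw 38.83 z 0.09158 Fz 6.29 F [-0.2 -0. ] Mz 0.002 M [-0.11  0.04] q7 -0.789 e7 -0.243 w 0.0423
```

```bash

python3 -m creep '[[[0,0,4,0,0,0,-1],[0,0,0,0,0,0,-1]]]'>/dev/null; python3 q.py
python3 -m creep '[[[0,0,4,0,0,0,-1],[0,0,0,0,0,0,-1]]]'>/dev/null; python3 q.py
python3 -m creep '[[[0,0,4,0,0,0,-1],[0,0,0,0,0,0,-1]]]'>/dev/null; python3 q.py
```

```text
yaw 34.83 z 0.09158 Fz 4.93 F [-0.2 -0.8] Mz -0.005 M [-0.12  0.01] q7 -0.849 e7 -0.244 w 0.0425
yaw 30.83 z 0.09156 Fz 5.79 F [-0.3 -0.7] Mz -0.026 M [-0.13  0.04] q7 -0.909 e7 -0.244 w 0.0426
yaw 26.84 z 0.09156 Fz 5.67 F [ 0.4 -0.6] Mz -0.007 M [-0.09 -0.01] q7 -0.969 e7 -0.244 w 0.0425
```

```bash
python3 -c "
from h import *
f=optics.grab_frame('wrist');cv2.imwrite('pics/w7.png',np.clip(f['image']*2.,0,255).astype('uint8'))"
```

View pics/w7.png

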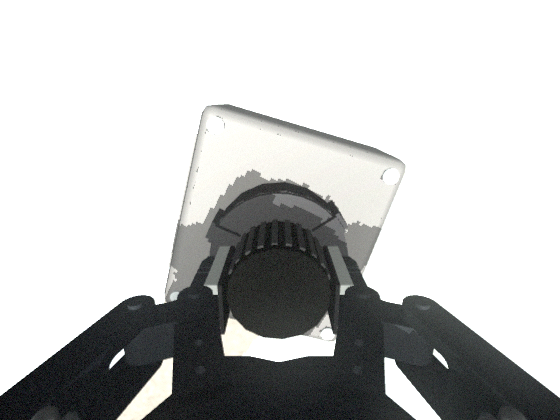

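The ribs keep their place relative to the gripper, at about (220,215) and (335,212), so the lid is turning with it. It has turned 39° and is still free.

```bash

python3 -m creep '[[[0,0,4,0,0,0,-1],[0,0,0,0,0,0,-1]]]'>/dev/null; python3 q.py
python3 -m creep '[[[0,0,3,0,0,0,-1],[0,0,0,0,0,0,-1]]]'>/dev/null; python3 q.py
python3 -m creep '[[[0,0,3,0,0,0,-1],[0,0,0,0,0,0,-1]]]'>/dev/null; python3 q.py
```

```text
yaw 22.83 z 0.09156 Fz 5.59 F [ 0.3 -0.6] Mz -0.030 M [-0.1   0.06] q7 -1.029 e7 -0.243 w 0.0429
yaw 19.85 z 0.09157 Fz 5.11 F [-0.2 -0.2] Mz 0.063 M [-0.11 -0.02] q7 -1.074 e7 -0.209 w 0.0424
yaw 16.86 z 0.09147 Fz 5.25 F [-0.8  0.5] Mz 0.081 M [-0.11  0.08] q7 -1.119 e7 -0.244 w 0.0428
```

```bash

python3 -m creep '[[[0,0,3,0,0,0,-1],[0,0,0,0,0,0,-1]]]'>/dev/null; python3 q.py
python3 -m creep '[[[0,0,3,0,0,0,-1],[0,0,0,0,0,0,-1]]]'>/dev/null; python3 q.py
```

```text
yaw 13.86 z 0.09132 Fz 4.84 F [-0.7  0.1] Mz 0.129 M [-0.03  0.24] q7 -1.163 e7 -0.290 w 0.0427
yaw 10.85 z 0.09120 Fz 4.73 F [-0.9 -0.8] Mz 0.214 M [-0.16  0.32] q7 -1.208 e7 -0.428 w 0.0429
```

Torque is rising, so the thread is engaged. I'll take off the arm's press so that only the thread loads the seal, then read again.

```bash

python3 -m creep '[[[0,0,0,0,0,-0.0006,-1],[0,0,0,0,0,0,-1]]]'>/dev/null; python3 q.py
python3 -m creep '[[[0,0,0,0,0,-0.0004,-1],[0,0,0,0,0,0,-1]]]'>/dev/null; python3 q.py
```

```text
yaw 10.71 z 0.09141 Fz -1.47 F [ 0.5 -0.2] Mz 0.194 M [-0.37 -0.05] q7 -1.210 e7 -0.207 w 0.0429
yaw 10.64 z 0.09159 Fz -7.76 F [ 1.6 -2.5] Mz 0.226 M [-0.69 -0.43] q7 -1.211 e7 -0.229 w 0.0426
```

```bash

python3 -m creep '[[[0,0,0,0,0,0.0004,-1],[0,0,0,0,0,0,-1]]]'>/dev/null; python3 q.py
python3 -m creep '[[[0,0,2,0,0,0.0001,-1],[0,0,0,0,0,0,-1],[0,0,0,0,0,0,-1]]]'>/dev/null; python3 q.py
python3 -m creep '[[[0,0,2,0,0,0.0001,-1],[0,0,0,0,0,0,-1],[0,0,0,0,0,0,-1]]]'>/dev/null; python3 q.py
```

```text
yaw 10.62 z 0.09159 Fz -7.10 F [ 1.9 -2.9] Mz 0.238 M [-0.68 -0.2 ] q7 -1.211 e7 -0.238 w 0.0425
yaw 8.63 z 0.09160 Fz -8.08 F [-0.2 -2.6] Mz 0.384 M [-0.82 -0.05] q7 -1.241 e7 -0.440 w 0.0422
yaw 6.62 z 0.09146 Fz -8.79 F [-1.2 -3.6] Mz 0.492 M [-0.99  0.32] q7 -1.271 e7 -0.505 w 0.0429
```

```bash

python3 -m creep '[[[0,0,0,0,0,0.0004,-1],[0,0,0,0,0,0,-1]]]'>/dev/null; python3 q.py
python3 -m creep '[[[0,0,0,0,0,0.0003,-1],[0,0,0,0,0,0,-1]]]'>/dev/null; python3 q.py
```

```text
yaw 6.61 z 0.09140 Fz -5.32 F [-3.3 -3.6] Mz 0.536 M [-0.94  0.65] q7 -1.271 e7 -0.489 w 0.0423
yaw 6.60 z 0.09132 Fz -4.24 F [-3.5 -3.2] Mz 0.468 M [-0.94  0.83] q7 -1.272 e7 -0.476 w 0.0426
```

```bash

python3 -m creep '[[[0,0,0,0,0,0.0003,-1],[0,0,0,0,0,0,-1]]]'>/dev/null; python3 q.py
python3 -m creep '[[[0,0,0,0,0,0,-1]]]'>/dev/null; python3 q.py;python3 -m creep '[[[0,0,0,0,0,0,-1]]]'>/dev/null; python3 q.py
```

```text
yaw 6.60 z 0.09122 Fz -1.15 F [-4.6 -3.9] Mz 0.537 M [-0.85  0.98] q7 -1.272 e7 -0.453 w 0.0425
yaw 6.60 z 0.09122 Fz -2.26 F [-4.8 -3.1] Mz 0.412 M [-0.9  1. ] q7 -1.272 e7 -0.453 w 0.0427
yaw 6.60 z 0.09124 Fz -2.28 F [-3.8 -3.5] Mz 0.432 M [-0.9   0.98] q7 -1.272 e7 -0.453 w 0.0427
```

Neutral reading: torque is about 0.46 N m, and z shows roughly 0.67 mm of compression, or 13.5 N. Both are in the snug band. I'll check visually how far the lid itself turned.

```bash
python3 -c "
from h import *
f=optics.grab_frame('wrist');I=np.clip(f['image']*2.,0,255).astype('uint8');cv2.imwrite('pics/w8.png',I)
a=cv2.imread('pics/w7.png')[170:270,195:365];b=I[170:270,195:365]
cv2.imwrite('pics/w78.png',np.clip(np.vstack([cv2.resize(x,None,fx=3,fy=3,interpolation=cv2.INTER_CUBIC) for x in(a,b)])*1.7,0,255).astype('uint8'))
f=optics.grab_frame('scene');crop(f,170,280,50,'s8',6,2.2)
"
```

```text
(no output)
```

View pics/w78.png

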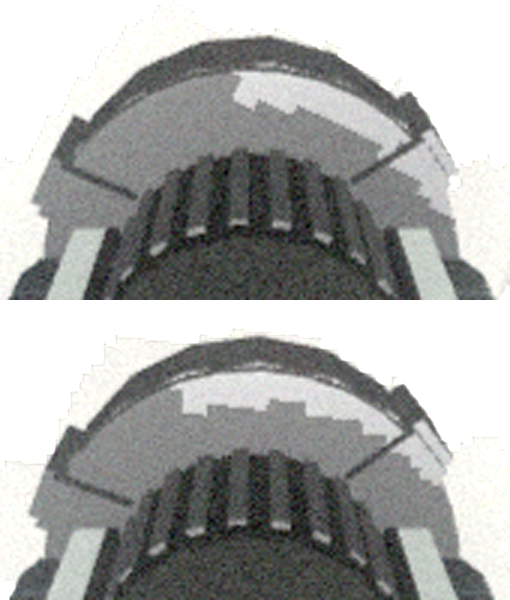

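View pics/w8.png

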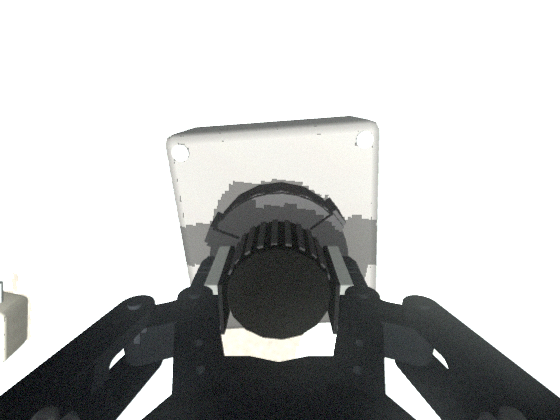

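The ribs have rotated back about 3.5° relative to the gripper, which matches the knob's spring twist at about 0.46 N m, so there's no slip. Torque and compression put the seal load at roughly 14–19 N, which is snug. Releasing.

```bash
python3 -m creep '[[[0,0,0,0,0,0,-0.2],[0,0,0,0,0,0,0.2],[0,0,0,0,0,0,0.6],[0,0,0,0,0,0,1],[0,0,0,0,0,0,1]]]'; python3 -m creep '[[[0,0,0,0,0,0,1],[0,0,0,0,0,0,1]]]'; python3 q.py; python3 -m creep '[[[0,0,0,0,0,-0.01,1],[0,0,0,0,0,-0.03,1],[0,0,0,0,0,-0.05,1],[0,0,0,0,0,-0.05,1],[0,0,0,0,0,0,1]]]'; python3 -c "
from h import *
f=optics.grab_frame('wrist');cv2.imwrite('pics/w9.png',np.clip(f['image']*2.,0,255).astype('uint8'));np.save('w9.npy',f,allow_pickle=True)
f=optics.grab_frame('scene');crop(f,170,280,50,'s9',6,2.2)
"
```

```text
time_s: 19.32
eef_pos: [0.513, -0.2137, 0.091]
tcp_rot: [0.998, 0.058, 0.0, -0.0]
contact_force: [-0.1, 0.8, 0.2]
gripper_width: 0.0856
time_s: 19.58
eef_pos: [0.5126, -0.2139, 0.0907]
tcp_rot: [0.998, 0.058, 0.0, 0.0]
contact_force: [0.3, -1.0, 0.1]
gripper_width: 0.0855
yaw 6.62 z 0.09072 Fz 0.07 F [ 0.3 -1. ] Mz -0.025 M [0.02 0.01] q7 -1.272 e7 -0.001 w 0.0855
time_s: 20.2
eef_pos: [0.5152, -0.2147, 0.2359]
tcp_rot: [0.998, 0.058, 0.004, 0.002]
contact_force: [-0.8, -0.2, -0.4]
gripper_width: 0.0855
```

View pics/w9.png

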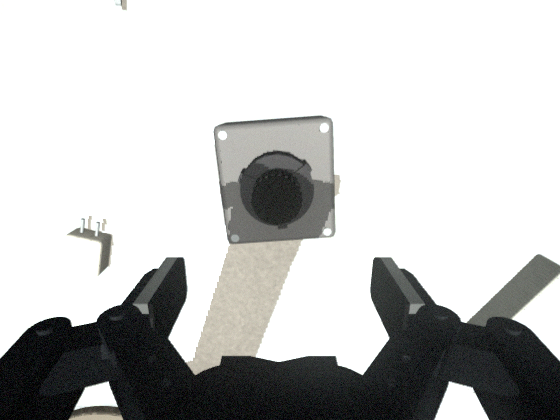

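View pics/s9.png

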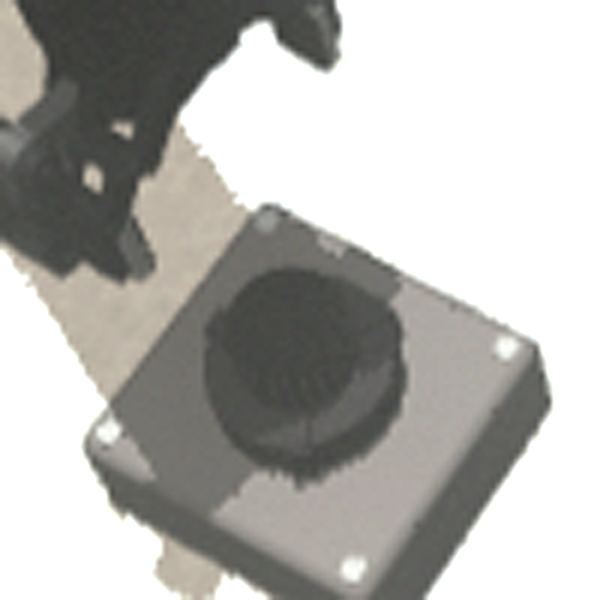

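The lid sits level at about (277,188), with the gripper clear. One last check of its angle.

```bash
python3 - <<'E'
from h import *
f=np.load('w9.npy',allow_pickle=True).item()
crop(f,278,190,45,'w9c',8,5.0)
E
```

```text
(no output)
```

View pics/w9c.png

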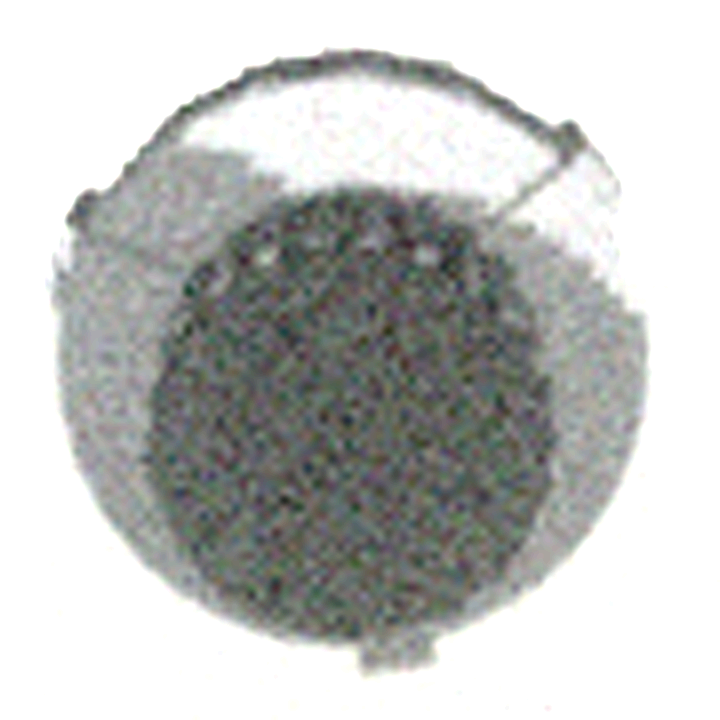

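```bash
python3 -m creep '[[[0,0,0,0,0,0,1],[0,0,0,0,0,0,1]]]'; python3 -c "
from bench import env
print(env.finish_job())"
```

```text
time_s: 20.55
eef_pos: [0.5119, -0.2136, 0.2295]
tcp_rot: [0.998, 0.058, -0.001, -0.0]
contact_force: [0.2, -0.0, 0.4]
gripper_width: 0.0855
the job is handed in; nothing more can be done
None
```

The lid is on the port, screwed down clockwise to snug on the seal and let go, and the job is handed in at 20.6 s. I dropped it through the gaps in the thread, found the seal by light contact (top at about 87 mm), and turned the lid about 55° past mid-gap.

**Torque and seal load:** I stopped when torque had clearly risen, to about 0.46 N m with the arm's press nearly off.
- **From torque:** that means roughly 14–15 N on the seal.
- **From how far the lid came down:** about 13.5 N at first, or about 19 N once I allowed for springiness between gripper and lid.
- **From the turn angle:** counting from the first faint torque gave up to about 31 N, above the crush limit. I discounted it because the measured descent was only about a third of what that would need and the start angle was vague, but no later check settled it.

The highest deliberate press on the seal was about 9 N.

**Last pictures:** the lid sits level and centred, its ribs show it had not backed off after release, and the gripper is clear with no contact force. I did not measure the other items again, but the arm never went near them at bench height.

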